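# Lay the long valve piston in the V-blocks and shut the keeper

### The job

Get the long valve piston ready for lapping: swing the holding fixture's keeper arm all the way back, lift the long piston (not the short one) out of the tub of brass parts and lay it, without dropping it, centred along the two V-blocks, either way round, and let go. Then swing the keeper arm fully down over it again. Leave the other brass parts in the tub, and do not disturb the mug, the oil bottle and the screwdriver.

Things in the scene. Friction and masses are not known exactly. Their poses are not given: they have to be found in the camera images.
- piston: the long valve piston, brass, lying in the tub: a round body 28 mm in diameter, 90 mm long, then on its +x end a steel stem 8 mm in diameter, 28 mm long, with a button 20 mm in diameter, 6 mm thick (124 mm over all), about 160 g. Origin on its axis, half way along the 90 mm body; x runs along the axis towards the stem. It may be rolled about x
- tub: open red plastic tub, fixed to the bench, 230 (x) by 300 (y) by 60 mm high outside, walls and floor 4 mm. Origin at the centre of its underside, z up. It holds four brass parts, each in one quarter of it (centres about 55 mm either side in x and 55 to 85 mm in y, in any arrangement)
- short_piston: a shorter valve piston of the same shape and diameter: body 28 mm in diameter and 52 mm long, stem 16 mm, button 6 mm (74 mm over all). Origin on its axis half way along the body, x towards the stem. Stays in the tub
- slide: U-shaped brass tuning slide lying flat, tube 13 mm in diameter, 95 mm long (x, bend at +x) by 57 mm wide (y), 13 mm high. Origin under its middle. Stays in the tub
- bell: small brass bell flare standing on its rim, 84 mm in diameter at the foot, narrowing to 20 mm at the top, 55 mm high. Origin at the centre of its foot. Stays in the tub
- seat (a point): where the origin of the piston belongs: on the axis of the groove, half way between the fixture's two wooden V-blocks, 55 mm above the bench. Groove along y, x level towards the keeper's hinge, z up. The 90-degree V-blocks lie 22 to 42 mm either side in y, reach 28 mm out in x and 60 mm above the bench; the gap between them is free for fingers down to the 12 mm thick base plate
- hinge (a point): the keeper's hinge, on the same fixed fixture: 125 mm from the seat along the seat's x, 85 mm above the bench, axis along y, between two steel cheeks 100 mm high, 42 mm wide over all. Same axes as the seat. The steel base plate spans 110 mm in y and from 67 mm before the seat to 157 mm beyond it in x
- ball (a point): centre of the black ball, 30 mm in diameter, at the free end of the keeper arm, 200 mm from the hinge: the grip for moving it. The arm is a steel bar 14 mm wide and 12 mm thick, with a rubber pad under it 125 mm from the hinge that stands 1 mm above the piston when the arm is down
- keeper (a joint): angle of the keeper arm, rad: 0 is fully down, level across the groove, pointing to the seat's -x (ball 85 mm above the bench, 75 mm beyond the seat); grows as the ball is raised; 1.57 is upright, 1.7 is its stop, all the way back, leaning slightly away from the V-blocks. Stays where it is left (about 3 N at the ball moves it)
- mug: white mug, 80 mm in diameter, 95 mm high, handle at its +y. Origin at the centre of its foot
- oil: white oil bottle, 56 mm in diameter, 160 mm high. Origin at the centre of its foot
- driver: screwdriver lying on the bench, 170 mm long along its x, handle to -x. Origin under its middle
Mind the look-alikes: they are no part of the job. Leave any green look-alike of the piston alone. Several things look just like the bell: the one meant starts farthest from the robot's base.

How it is judged:
On the way, in this order (a step that is already met when the one before it is completed fails the run):
1. the keeper arm is swung back past 1.5 rad (value of joint keeper above 1.5 rad), for 0.1 s.
2. the long piston lies still and released in both V-blocks (x of piston in the frame of seat between -0.006 and 0.006 m and y of piston in the frame of seat between -0.016 and 0.016 m and z of piston in the frame of seat between -0.006 and 0.006 m and angle between the x axis of piston and the y axis of seat, either way round below 0.12 rad and linear speed of piston below 0.03 m/s and contact force between the fingers and piston below 0.2 N), for 0.2 s.
At the end, for the whole second after the job is handed in: Long piston released and still in the V-blocks (centre within 6 mm of the seat across and in height, 16 mm along the groove; axis within 0.12 rad of it, either way round); keeper below 0.07 rad and still; short piston, slide and bell flare in the tub (all of step 2 and value of joint keeper below 0.07 rad and velocity of joint keeper between -0.05 and 0.05 rad/s and x of short_piston in the frame of tub between -0.115 and 0.115 m and y of short_piston in the frame of tub between -0.15 and 0.15 m and z of each of short_piston, slide, bell in the frame of tub below 0.06 m and x of slide in the frame of tub between -0.115 and 0.115 m and y of slide in the frame of tub between -0.15 and 0.15 m and x of bell in the frame of tub between -0.115 and 0.115 m and y of bell in the frame of tub between -0.15 and 0.15 m); the robot touches nothing.
It fails at once if another brass part is lifted out of the tub (z of any of short_piston, slide, bell in the frame of tub above 0.08 m).
It fails at once if the mug, the oil bottle or the screwdriver is moved more than 30 mm or tipped (distance of any of mug, oil, driver from where it was at the start of the episode above 0.03 m or angle between any of mug, oil's own z axis and vertical above 0.35 rad).
It fails at once if the long piston is dropped into the V-blocks (faster than 0.6 m/s within 40 mm of the seat) (distance between piston and seat below 0.04 m and linear speed of piston above 0.6 m/s).
It also fails if it takes over 70 s, if anything falls off the work surface, if the arm or the gripper's body presses on something with over 40 N, if the wrist force passes 120 N, or if a joint passes its speed limit or range.

### The arm

A 6-joint arm with a two-finger parallel gripper is mounted at the origin on the work surface. World frame = base frame: x ahead of the robot, y to its left, z up, the work surface at z = 0. Lengths are in m, angles in rad, forces in N, time in s.
With the tool pointing down it reaches from about 0.3 to 0.775 m from the base axis. Payload 14.6 kg.
Tool frame: the origin (TCP) lies between the finger pads; the fingertips stand 17 mm ahead of it and the grasp point (between the pads) lies 2 mm behind it (tip_extent is the distance from the TCP to the fingertips, in m); z points along the fingers, y is the line along which they close (so a half turn about z gives the same grasp; the last joint's range is limited). The gripper opens to 94 mm and grips with 3 to 60 N. Pads are 16 mm wide; open, the fingers measure 119 mm over their backs; the gripper's body (75 mm by 177 mm) begins 78 mm behind the grasp point.
Start: joints at [1.052, 0.3, 1.521, -0, 1.321, -0.067], TCP at [0.24, 0.495, 0.222] pointing down, gripper open.
Joint ranges: [-3.03, 3.03], [-0.79, 2.21], [0.23, 2.52], [-1.04, 4.18], [0, 3.07], [-2.55, 2.55]. Speed limits (rad/s): [2.22, 2.22, 2.57, 3.14, 3.14, 3.14].

### API

Orientations are given as a unit quaternion [x, y, z, w].
In Python, from cell import * gives the robot as it stands.
- The arm moves only by the tool carry_out, never from a script. Its argument "motion" is a list of rows, each an object of numbers: "rx", "ry", "rz": the turn, a rotation vector about the tool's x, y, z in degrees; "dx", "dy", "dz": the shift along the tool's x, y, z in cm; "gripper": the opening, from 0 (shut) to 1 (fully open). In form: [{"rx": .., "ry": .., "rz": .., "dx": .., "dy": .., "dz": .., "gripper": ..}, ...]. A call has 1 to 8 rows; each row is the pose to reach, as a shift and turn from the pose commanded when the call began, along the tool's axes at that moment; what a row does not reach only later rows make up. A row lasts 1/8 s, in which the tool goes at most 62.5 mm and 10.7 degrees, less where a joint would pass 70% of its speed; a pose out of reach is approached as far as the arm can. A call with a gripper value outside its range is refused whole. The fingers move at their own pace and stop on an object; "force" is the grip in N (left out, the last holds). Time passes only in rows, so rows that repeat a pose let the fingers close. It gives the time, the measured TCP pose, the force, the opening and the grip force at its end, in the units of the state.
- state(): the state, without advancing time (a new reading comes with each control period).
- camera(name): name is "scene" or "side" or "wrist"; returns a dict with "pixels" (420x560x3 uint8, blue, green, red), "depth" (420x560 float32, m along the optical axis (not along the pixel's ray), 0 where there is no reading), "fx", "fy", "cx", "cy" (pixels), "cam_to_world" (4x4, takes a point from camera to world coordinates). Camera axes: x right, y down, z forward; pixel columns grow to the right and rows downward; lengths in m; the calibration is good to about 2 mm. The wrist camera is an equidistant fisheye: a pixel r from the principal point sees the ray r / f radians off the axis. A picture is of the moment at which its call begins.
- close_job(): hands the job in; it is judged then, once.
The state is a dict: "time": time; "qpos": joint angles; "qd": joint speeds; "joint_efforts": joint torques, N m; "eef_pos": TCP position; "ee_rot": TCP orientation; "force": force on the tool from outside, world axes, zero at the start; "ft_torque": the same for the moment, N m; "opening": finger opening in m; "gripper_force": force on a finger pad.
Only numpy, scipy, OpenCV 4.12 (cv2) and the standard library are available. Lean on these libraries where they do the work, as an engineer would, in place of code of your own. Each camera call takes 0.05 s, during which the arm holds its last target. There are 200 camera calls.

## Working session

There is one attempt and no reset: what is moved stays moved. The work goes in short steps, Python scripts to look and compute and a tool call to move; the robot and the scene stay as the last step left them, time stands still between calls to the robot, and variables do not carry over. Pictures are saved under pics/ and viewed, at most 10 in all, crops included, and the job is handed in when it is done.

Besides the shell and the picture viewer there is one more tool, called after ">>>" as name([rows], argument=value, ...), one row to a line, values as JSON. carry_out: Moves the arm, as the interface text tells. Its arguments: {"type":"object","properties":{"motion":{"type":"array","items":{"type":"object","properties":{"rx":{"type":"number"},"ry":{"type":"number"},"rz":{"type":"number"},"dx":{"type":"number"},"dy":{"type":"number"},"dz":{"type":"number"},"gripper":{"type":"number"}}}},"force":{"type":"number"}},"required":["motion"]}

```bash
mkdir -p pics; cat > h.py <<'E'
from cell import *
import numpy as np, cv2
from scipy.spatial.transform import Rotation as R
def cloud(c):
    v,u=np.mgrid[0:420,0:560]; d=c['depth']
    P=np.stack([(u-c['cx'])/c['fx']*d,(v-c['cy'])/c['fy']*d,d],-1)
    T=np.array(c['cam_to_world']); return P@T[:3,:3].T+T[:3,3]
E
python3 - <<'E'
from h import *
for n in ('scene','side'):
    c=camera(n); np.savez(f'{n}0.npz',**c); cv2.imwrite(f'pics/{n}0.png',c['pixels'])
    print(n,c['fx'],c['cx'],c['cy'],np.round(c['cam_to_world'],3).tolist())
s=state(); print(s)
E
```

```text
scene 456.58180181397097 286.445882673849 206.36082889713737 [[0.166, 0.743, -0.648, 1.151], [0.986, -0.112, 0.124, -0.134], [0.019, -0.66, -0.751, 0.81], [0.0, 0.0, 0.0, 1.0]]
side 421.1280318703213 284.5536961220416 213.2213748238587 [[0.967, -0.165, 0.192, 0.32], [-0.253, -0.586, 0.769, -0.889], [-0.015, -0.793, -0.609, 0.779], [0.0, 0.0, 0.0, 1.0]]
{'time': 0.1, 'qpos': array([ 1.05239430e+00,  3.00418547e-01,  1.52148641e+00, -4.36338857e-06,
        1.32069125e+00, -6.66141898e-02]), 'qd': array([ 4.86655167e-04,  6.14158860e-04, -8.69512508e-04,  2.50341610e-03,
        4.90914975e-06,  7.65529215e-04]), 'joint_efforts': array([ 3.55137690e-04, -5.32654738e+01, -3.53284836e+01,  7.08750682e-02,
        2.35010160e-02, -8.40348821e-05]), 'eef_pos': array([0.2400258 , 0.49463537, 0.22195519]), 'ee_rot': array([ 2.23977102e-01,  9.74594278e-01, -4.81073381e-04, -1.42666164e-04]), 'force': array([ 0.28852227, -0.14364767,  0.46700823]), 'ft_torque': array([ 0.00968612, -0.00528083,  0.0233379 ]), 'gripper_force': 0.0, 'opening': 0.09377843458371075}
```

View pics/scene0.png

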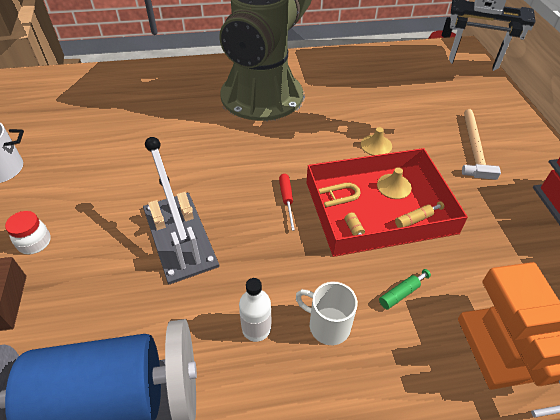

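View pics/side0.png

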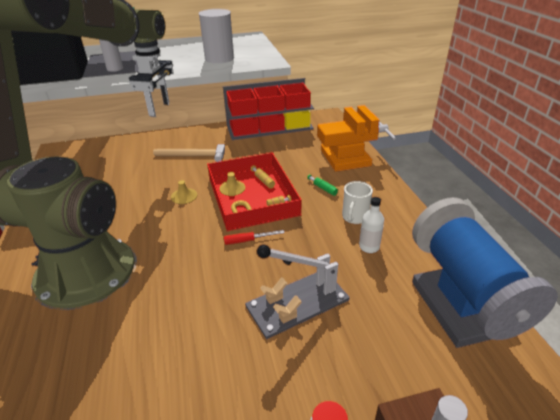

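Scene picture: the keeper fixture is at (180,235), its arm part raised with the ball at (152,144). The red tub is at (385,200). Piston candidates:
- Brass (418,215): long, stem and button at (438,206). This is the one meant.
- Brass (354,223): short.
- Green (405,290): look-alike, to be left alone.

Bell candidates are (397,182) in the tub and (377,140) on the bench nearer the base. The one in the tub is farther away, so it is the bell.

```bash
python3 - <<'E'
from h import *
c=dict(np.load('scene0.npz')); s=dict(np.load('side0.npz'))
cv2.imwrite('pics/crop0.png',np.hstack([cv2.resize(c['pixels'][140:260,300:480],None,fx=2.5,fy=2.5,interpolation=2),cv2.resize(c['pixels'][130:250,130:270][:,:120],None,fx=2.5,fy=2.5,interpolation=2)]))
for n,c in(('scene',c),('side',s)):
    P=cloud(c); hsv=cv2.cvtColor(c['pixels'],cv2.COLOR_BGR2HSV); H,S,V=[hsv[...,i].astype(int) for i in range(3)]
    red=((H<6)|(H>174))&(S>150)&(P[...,2]>.045)&(P[...,2]<.07)&(P[...,1]>.1)&(P[...,1]<.5)&(P[...,0]<.75)
    r=cv2.minAreaRect((P[red][:,:2]*1000).astype(np.float32)); print(n,'tub rim',r,np.median(P[red][:,2]))
    br=(H>15)&(H<30)&(S>110)&(P[...,2]>.006)&(P[...,2]<.08)&(P[...,1]>-.3)&(P[...,1]<.5)&(P[...,0]<.8)&(P[...,0]>.2)
    k,l,st,ce=cv2.connectedComponentsWithStats(br.astype(np.uint8),connectivity=8)
    for i in range(1,k):
        if st[i,4]<40: continue
        Q=P[l==i]; m=Q.mean(0); w,v=np.linalg.eigh(np.cov(Q[:,:2].T))
        a=np.sort((Q[:,:2]-m[:2])@v[:,1])
        print(ce[i].round(),st[i,4],m.round(4),'axis',v[:,1].round(3),'ext',a[0].round(3),a[-1].round(3),'z',Q[:,2].min().round(3),Q[:,2].max().round(3))
    bk=(V<60)&(P[...,2]>.09)&(P[...,1]<0)&(P[...,1]>-.35)&(P[...,0]>.2)&(P[...,0]<.7)
    k,l,st,ce=cv2.connectedComponentsWithStats(bk.astype(np.uint8))
    for i in range(1,k):
        if st[i,4]>40: print('black',ce[i].round(),st[i,4],P[l==i].mean(0).round(4),P[l==i].min(0).round(3),P[l==i].max(0).round(3))
    fx=(P[...,2]>.05)&(P[...,2]<.066)&(P[...,1]<0)&(P[...,1]>-.35)&(P[...,0]>.2)&(P[...,0]<.75)
    k,l,st,ce=cv2.connectedComponentsWithStats(fx.astype(np.uint8))
    for i in range(1,k):
        if st[i,4]>15: print('z60',ce[i].round(),st[i,4],P[l==i].mean(0).round(4),c['pixels'][l==i].mean(0).round())
    bp=(abs(P[...,2]-.012)<.004)&(S<90)&(V<140)&(P[...,1]<0)&(P[...,1]>-.35)&(P[...,0]>.2)&(P[...,0]<.8)
    k,l,st,ce=cv2.connectedComponentsWithStats(bp.astype(np.uint8)); i=1+np.argmax(st[1:,4])
    print('base',cv2.minAreaRect((P[bp][:,:2]*1000).astype(np.float32)),st[i],cv2.minAreaRect((P[l==i][:,:2]*1000).astype(np.float32)))
E
```

```text
scene tub rim ((486.4200134277344, 230.90341186523438), (233.976318359375, 273.22589111328125), 2.9679970741271973) 0.05458079634738655
[377. 142.] 423 [0.2833 0.2692 0.0224] axis [0.443 0.896] ext -0.04 0.035 z 0.006 0.057
[394. 185.] 689 [0.4409 0.2654 0.0212] axis [0.488 0.873] ext -0.041 0.041 z 0.006 0.061
[341. 193.] 395 [0.4431 0.1324 0.0145] axis [-0.229  0.973] ext -0.051 0.046 z 0.007 0.021
[428. 210.] 89 [0.5362 0.3137 0.0274] axis [-1.   -0.02] ext -0.012 0.014 z 0.016 0.033
[417. 215.] 154 [0.5466 0.282  0.0276] axis [-0.304  0.953] ext -0.018 0.018 z 0.015 0.034
[349. 216.] 46 [0.5258 0.1304 0.028 ] axis [-0.219  0.976] ext -0.01 0.014 z 0.018 0.033
[403. 221.] 143 [0.5561 0.2462 0.0255] axis [0.301 0.953] ext -0.016 0.017 z 0.007 0.034
[353. 222.] 81 [0.5451 0.1333 0.0278] axis [-0.229  0.973] ext -0.01 0.015 z 0.015 0.033
[358. 230.] 83 [0.5665 0.1387 0.0262] axis [-0.048  0.999] ext -0.012 0.015 z 0.013 0.033
black [152. 143.] 155 [ 0.4334 -0.2692  0.2119] [ 0.419 -0.284  0.199] [ 0.443 -0.256  0.221]
z60 [182. 196.] 63 [ 0.4335 -0.2354  0.0547] [154. 205. 242.]
z60 
[... 1309 characters left out ...]
 -0.0264  0.058 ] [158. 165. 168.]
z60 [368. 235.] 72 [ 0.7329 -0.1271  0.0584] [138. 143. 151.]
z60 [320. 271.] 37 [ 0.5716 -0.221   0.0579] [121. 119. 124.]
z60 [330. 279.] 63 [ 0.5849 -0.2504  0.0577] [121. 120. 124.]
z60 [282. 282.] 45 [ 0.4761 -0.2257  0.054 ] [111. 153. 189.]
z60 [264. 290.] 41 [ 0.4304 -0.2386  0.0546] [108. 150. 187.]
z60 [296. 300.] 53 [ 0.4929 -0.2886  0.0538] [112. 151. 184.]
z60 [278. 309.] 47 [ 0.4469 -0.3003  0.0544] [110. 149. 183.]
base ((598.7569580078125, -286.5652160644531), (383.0589294433594, 254.132080078125), 20.0067081451416) [ 246  273  103   65 2158] ((505.27587890625, -251.86717224121094), (224.2574920654297, 110.3213119506836), 15.008394241333008)
```

View pics/crop0.png

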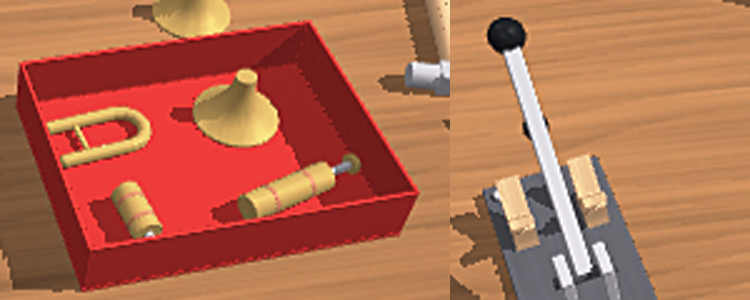

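Crop: the long piston in the tub is at left-panel (300,190) with its button at (350,163), and the short one is at (137,210). The bell in the tub is at (237,110) and its look-alike at (190,15) stands outside. The ball is at (505,35) in the right panel, with the keeper about 0.64 rad up.

Checks: base plate 225 x 110 mm ✓, yaw 14.9°. The seat comes out at about (0.462,-0.262), which agrees with the V-block tops, and the hinge-to-ball distance is 0.2007 ✓.

```bash
cat >> h.py <<'E'
YS=np.radians(14.9); X=np.array([np.cos(YS),np.sin(YS),0]); Y=np.array([-X[1],X[0],0])
SEAT=np.array([.4622,-.2624,.055]); HINGE=SEAT+.125*X+[0,0,.03]
def ball(a): return HINGE-.2*np.cos(a)*X+[0,0,.2*np.sin(a)]
def plan(targets):  # (tcp pos, yaw of tool y in deg) -> rows in tool cm, deg from the present pose
    s=state(); M=R.from_quat(s['ee_rot']).as_matrix()
    print('tcp',s['eef_pos'].round(4),'t',s['time'],'open',s['opening'].round(4),'F',s['force'].round(1))
    for p,yaw in targets:
        w=np.radians(yaw); ty=np.array([np.cos(w),np.sin(w),0]); tz=np.array([0,0,-1.]); G=np.stack([np.cross(ty,tz),ty,tz],1)
        print('d',(M.T@(np.array(p)-s['eef_pos'])*100).round(2),'r',np.degrees(R.from_matrix(M.T@G).as_rotvec()).round(1))
E
python3 - <<'E'
from h import *
b=ball(.638);print(b,SEAT,HINGE)
plan([([.3,.4,.31],64.1),([.42,.1,.33],-10),(b+[0,0,.07],-75.1),(b+[0,0,-.002],-75.1)])
E
```

```text
[ 0.42774124 -0.27156877  0.20411801] [ 0.4622 -0.2624  0.055 ] [ 0.58299701 -0.2302584   0.085     ]Traceback (most recent call last):
  File "<stdin>", line 3, in <module>
  File "h.py", line 13, in plan
    print('tcp',s['eef_pos'].round(4),'t',s['time'],'open',s['opening'].round(4),'F',s['force'].round(1))
                                                           ^^^^^^^^^^^^^^^^^^
AttributeError: 'float' object has no attribute 'round'
```

```bash
sed -i "s/s\['opening'\].round(4)/round(s['opening'],4)/" h.py
python3 - <<'E'
from h import *
b=ball(.638)
plan([([.3,.4,.31],64.1),([.42,.1,.33],-10),(b+[0,0,.07],-75.1),(b+[0,0,-.002],-75.1)])
E
```

```text
tcp [0.24   0.4946 0.222 ] t 0.1 open 0.0938 F [ 0.3 -0.1  0.5]
d [-9.53 -5.9  -8.8 ] r [-0.1 -0.   0. ]
d [-33.42 -27.66 -10.78] r [-0.1  0.  74.1]
d [-50.34 -60.74  -5.16] r [-0.000e+00  1.000e-01  1.392e+02]
d [-50.34 -60.74   2.04] r [-0.000e+00  1.000e-01  1.392e+02]
```

>>> carry_out([
  {"dx": -5,"dy": -3,"dz": -4,"rz": 8,"gripper": 0.6},
  {"dx": -9.5,"dy": -6,"dz": -8.8,"rz": 18,"gripper": 0.6},
  {"dx": -13,"dy": -10,"dz": -10,"rz": 28,"gripper": 0.6},
  {"dx": -17,"dy": -14,"dz": -10.8,"rz": 38,"gripper": 0.6},
  {"dx": -21,"dy": -18,"dz": -10.8,"rz": 48,"gripper": 0.6},
  {"dx": -26,"dy": -22,"dz": -10.8,"rz": 58,"gripper": 0.6},
  {"dx": -30,"dy": -26,"dz": -10.8,"rz": 68,"gripper": 0.6},
  {"dx": -34,"dy": -31,"dz": -10.8,"rz": 78,"gripper": 0.6},
])

```text
invalid input
```

```bash
python3 - <<'E'
from h import *
b=ball(.638)
plan([(b+[0,0,.07],-75.1),(b+[0,0,-.002],-75.1)])
E
```

```text
tcp [0.24   0.4946 0.222 ] t 0.1 open 0.0938 F [ 0.3 -0.1  0.5]
d [-50.34 -60.74  -5.16] r [-0.000e+00  1.000e-01  1.392e+02]
d [-50.34 -60.74   2.04] r [-0.000e+00  1.000e-01  1.392e+02]
```

>>> carry_out([
  {"rx": 0,"ry": 0,"dx": -5,"dy": -3,"dz": -4,"rz": 8,"gripper": 0.6},
  {"rx": 0,"ry": 0,"dx": -9.5,"dy": -6,"dz": -8.8,"rz": 18,"gripper": 0.6},
  {"rx": 0,"ry": 0,"dx": -13,"dy": -10,"dz": -10,"rz": 28,"gripper": 0.6},
  {"rx": 0,"ry": 0,"dx": -17,"dy": -14,"dz": -10.8,"rz": 38,"gripper": 0.6},
  {"rx": 0,"ry": 0,"dx": -21,"dy": -18,"dz": -10.8,"rz": 48,"gripper": 0.6},
  {"rx": 0,"ry": 0,"dx": -26,"dy": -22,"dz": -10.8,"rz": 58,"gripper": 0.6},
  {"rx": 0,"ry": 0,"dx": -30,"dy": -26,"dz": -10.8,"rz": 68,"gripper": 0.6},
  {"rx": 0,"ry": 0,"dx": -34,"dy": -31,"dz": -10.8,"rz": 78,"gripper": 0.6},
])

```text
time: 1.1
eef_pos: [0.4105, 0.0671, 0.3302]
ee_rot: [0.789, 0.614, -0.0, -0.0]
force: [0.2, -0.4, -0.2]
opening: 0.0565
gripper_force: 0.0
```

```bash
python3 - <<'E'
from h import *
b=ball(.638)
plan([(b+[0,0,.07],-75.1),(b+[0,0,-.002],-75.1)])
E
```

```text
tcp [0.4105 0.0671 0.3302] t 1.1 open 0.0565 F [ 0.2 -0.4 -0.2]
d [-32.41   9.98   5.61] r [-0.   0.  60.9]
d [-32.41   9.98  12.81] r [-0.   0.  60.9]
```

>>> carry_out([
  {"rx": 0,"ry": 0,"rz": 10,"dx": -5.4,"dy": 1.7,"dz": 1,"gripper": 0.6},
  {"rx": 0,"ry": 0,"rz": 20,"dx": -10.8,"dy": 3.4,"dz": 2,"gripper": 0.6},
  {"rx": 0,"ry": 0,"rz": 30,"dx": -16.2,"dy": 5,"dz": 3,"gripper": 0.6},
  {"rx": 0,"ry": 0,"rz": 40,"dx": -21.6,"dy": 6.7,"dz": 4,"gripper": 0.6},
  {"rx": 0,"ry": 0,"rz": 50,"dx": -27,"dy": 8.4,"dz": 5,"gripper": 0.6},
  {"rx": 0,"ry": 0,"rz": 60.9,"dx": -32.4,"dy": 10,"dz": 5.6,"gripper": 0.6},
  {"rx": 0,"ry": 0,"rz": 60.9,"dx": -32.4,"dy": 10,"dz": 5.6,"gripper": 0.6},
])

```text
time: 1.98
eef_pos: [0.4289, -0.2722, 0.273]
ee_rot: [0.992, 0.129, -0.001, -0.001]
force: [0.6, 1.3, -0.6]
opening: 0.0564
gripper_force: 0.0
```

```bash
python3 - <<'E'
from h import *
b=ball(.638)
plan([(b+[0,0,-.002],-75.1)])
c=camera('wrist'); T=np.array(c['cam_to_world']); print(T.round(3).tolist(),c['fx'],c['cx'],c['cy'])
cv2.imwrite('pics/w1.png',c['pixels'])
E
```

```text
tcp [ 0.4289 -0.2722  0.273 ] t 1.975 open 0.0564 F [ 0.6  1.3 -0.6]
d [-0.09 -0.07  7.08] r [-0.1  0.1 -0. ]
[[0.257, -0.938, -0.232, 0.498], [-0.966, -0.25, -0.06, -0.255], [-0.002, 0.24, -0.971, 0.435], [0.0, 0.0, 0.0, 1.0]] 325.19226210127806 278.05551264185533 213.13595471113115
```

View pics/w1.png

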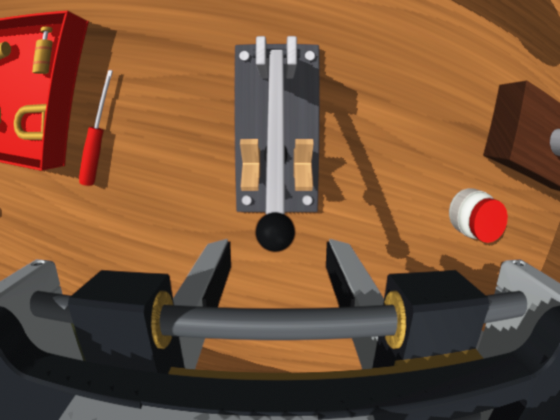

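The wrist view shows the ball at (275,231), central between the fingertips at (215,260) and (345,260), with the arm bar square to the gripper. Next I descend and grip.

>>> carry_out([
  {"rx": 0,"ry": 0,"rz": 0,"dx": -0.1,"dy": -0.1,"dz": 3.5,"gripper": 0.6},
  {"rx": 0,"ry": 0,"rz": 0,"dx": -0.1,"dy": -0.1,"dz": 7.1,"gripper": 0.6},
  {"rx": 0,"ry": 0,"rz": 0,"dx": -0.1,"dy": -0.1,"dz": 7.1,"gripper": 0.2},
  {"rx": 0,"ry": 0,"rz": 0,"dx": -0.1,"dy": -0.1,"dz": 7.1,"gripper": 0.2},
  {"rx": 0,"ry": 0,"rz": 0,"dx": -0.1,"dy": -0.1,"dz": 7.1,"gripper": 0.2},
  {"rx": 0,"ry": 0,"rz": 0,"dx": -0.1,"dy": -0.1,"dz": 7.1,"gripper": 0.2},
], force=15)

```text
time: 2.78
eef_pos: [0.4291, -0.2696, 0.205]
ee_rot: [0.991, 0.132, 0.001, 0.002]
force: [2.1, -5.1, 0.3]
opening: 0.0289
gripper_force: 15.0
```

```bash
python3 - <<'E'
from h import *
plan([(ball(a)+[0,0,-.002],-75.1) for a in (.638,.8,.96,1.12,1.28,1.44,1.57,1.66,1.69)])
E
```

```text
tcp [ 0.4291 -0.2696  0.205 ] t 2.775 open 0.0289 F [ 2.1 -5.1  0.3]
d [-0.18  0.15  0.29] r [ 0.2 -0.1  0.3]
d [ 1.96  0.17 -2.14] r [ 0.2 -0.1  0.3]
d [ 4.42  0.19 -4.18] r [ 0.2 -0.1  0.3]
d [ 7.18  0.21 -5.79] r [ 0.2 -0.1  0.3]
d [10.16  0.23 -6.94] r [ 0.2 -0.1  0.3]
d [13.29  0.25 -7.6 ] r [ 0.2 -0.1  0.3]
d [15.88  0.27 -7.77] r [ 0.2 -0.1  0.3]
d [17.68  0.28 -7.69] r [ 0.2 -0.1  0.3]
d [18.28  0.28 -7.62] r [ 0.2 -0.1  0.3]
```

>>> carry_out([
  {"rx": 0,"ry": 0,"rz": 0,"dx": 2.1,"dy": -0.2,"dz": -2.4,"gripper": 0.2},
  {"rx": 0,"ry": 0,"rz": 0,"dx": 4.6,"dy": -0.2,"dz": -4.5,"gripper": 0.2},
  {"rx": 0,"ry": 0,"rz": 0,"dx": 7.4,"dy": -0.2,"dz": -6.1,"gripper": 0.2},
  {"rx": 0,"ry": 0,"rz": 0,"dx": 10.3,"dy": -0.2,"dz": -7.2,"gripper": 0.2},
  {"rx": 0,"ry": 0,"rz": 0,"dx": 13.5,"dy": -0.2,"dz": -7.9,"gripper": 0.2},
  {"rx": 0,"ry": 0,"rz": 0,"dx": 16.1,"dy": -0.2,"dz": -8.1,"gripper": 0.2},
  {"rx": 0,"ry": 0,"rz": 0,"dx": 17.9,"dy": -0.2,"dz": -8,"gripper": 0.2},
  {"rx": 0,"ry": 0,"rz": 0,"dx": 18.2,"dy": -0.2,"dz": -7.9,"gripper": 0.2},
])

```text
time: 3.78
eef_pos: [0.6049, -0.2225, 0.2852]
ee_rot: [0.991, 0.132, 0.003, 0.004]
force: [4.5, -21.1, 9.4]
opening: 0.0269
gripper_force: 14.2
```

```bash
python3 - <<'E'
from h import *
plan([(ball(a)+[0,0,-.002],-75.1) for a in (1.6,1.7)])
E
```

```text
tcp [ 0.6049 -0.2225  0.2852] t 3.775 open 0.0269 F [  4.5 -21.1   9.4]
d [-1.74  0.18  0.22] r [ 0.5 -0.2  0.2]
d [0.25 0.19 0.39] r [ 0.5 -0.2  0.2]
```

>>> carry_out([
  {"rx": 0,"ry": 0,"rz": 0,"dx": 0,"dy": 0.2,"dz": 0,"gripper": 0.65},
  {"rx": 0,"ry": 0,"rz": 0,"dx": 0,"dy": 0.2,"dz": 0,"gripper": 0.65},
  {"rx": 0,"ry": 0,"rz": 0,"dx": 0,"dy": 0.2,"dz": 0,"gripper": 0.65},
  {"rx": 0,"ry": 0,"rz": 0,"dx": 0,"dy": 0.2,"dz": -4,"gripper": 0.65},
  {"rx": 0,"ry": 0,"rz": 0,"dx": 0,"dy": 0.2,"dz": -8,"gripper": 0.65},
])

```text
time: 4.4
eef_pos: [0.6038, -0.2207, 0.3635]
ee_rot: [0.991, 0.133, -0.0, -0.0]
force: [0.2, 0.6, -0.1]
opening: 0.061
gripper_force: 0.0
```

```bash
python3 - <<'E'
from h import *
plan([])
for n in('scene','side'):
    c=camera(n);P=cloud(c); V=c['pixels'].max(2); np.savez(f'{n}1.npz',**c)
    bk=(V<60)&(P[...,2]>.24)&(P[...,2]<.31)&(np.linalg.norm(P[...,:2]-[.6,-.22],axis=2)<.09)
    k,l,st,ce=cv2.connectedComponentsWithStats(bk.astype(np.uint8))
    for i in range(1,k):
        if st[i,4]>25:
            m=P[l==i].mean(0); v=np.array(c['cam_to_world'])[:3,3]-m; b=m+v/np.linalg.norm(v)*-.010; d=b-HINGE
            print(n,ce[i].round(),st[i,4],m.round(3),'centre',b.round(4),'keeper',np.arctan2(d[2],-d@X),'lat',d@Y,np.linalg.norm(d))
c=dict(np.load('scene1.npz')); cv2.imwrite('pics/s1.png',c['pixels'])
E
```

```text
tcp [ 0.6038 -0.2207  0.3635] t 4.4 open 0.061 F [ 0.2  0.6 -0.1]
scene [167. 171.] 246 [ 0.6   -0.225  0.292] centre [ 0.5931 -0.2264  0.2849] keeper 1.6245436154233905 lat 0.0011014520137862906 0.20022188609728228
side [336. 194.] 125 [ 0.591 -0.236  0.289] centre [ 0.5941 -0.228   0.2835] keeper 1.62755923616485 lat -0.0006247752118480613 0.1988616870108412
```

View pics/s1.png

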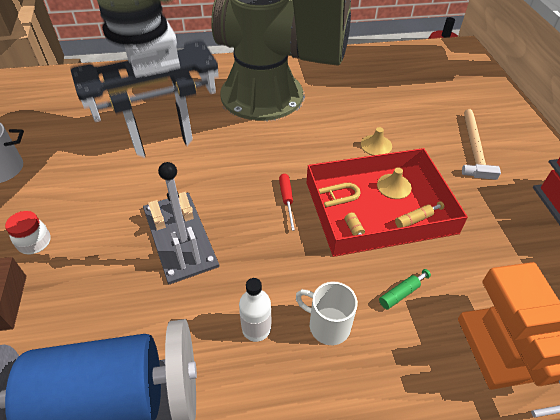

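Scene view: the keeper stands nearly upright with its ball at (167,171). Two views give 1.625 rad, past 1.5, and 0.200 m from the hinge ✓. The other objects look unmoved. Next I fit the long piston's axis from its surface points (r = 14 mm).

```bash
cat > fit.py <<'E'
from h import *
from scipy.optimize import least_squares
def fit(cs,r0=14,zc=.018):
    Qs=[];B=[]
    for c in cs:
        P=cloud(c); hsv=cv2.cvtColor(c['pixels'],cv2.COLOR_BGR2HSV); H,S,V=[hsv[...,i].astype(int) for i in range(3)]
        d=P[...,:2]-[.541,.285]
        reg=(np.linalg.norm(d,axis=2)<.10)&(P[...,2]>.009)&(P[...,0]>.49)&(P[...,1]>.21)&(P[...,2]<.04)&(((H>10)&(H<32)&(S>60))|(S<60))
        Qs.append(P[reg])
    for it in range(2):
        for sets in ([Qs[0]],[Qs[-1]],Qs):
            Q=np.vstack(sets); Q=Q[(Q[:,2]>.02)]
            def res(p):
                n=np.array([np.cos(p[1]),np.sin(p[1])]); e=(Q[:,:2]-[.541,.285])@[n[1],-n[0]]-p[0]
                return np.hypot(e,Q[:,2]-zc-p[2])-.014
            f=least_squares(res,[0,1.85,0],loss='soft_l1',f_scale=.001); p=f.x
            n=np.array([np.cos(p[1]),np.sin(p[1])]); c0=np.array([.541,.285])+p[0]*np.array([n[1],-n[0]])
            A=np.vstack(sets); t=(A[:,:2]-c0)@n; e=np.abs((A[:,:2]-c0)@[n[1],-n[0]])
            body=t[(A[:,2]>.027)&(e<.012)]; al=t[e<.015]
            print('off',p[0].round(4),'dz',p[2].round(4),'yaw',np.degrees(p[1]).round(2),'c0',c0.round(4),'all',np.percentile(al,[.5,99.5]).round(4),'body',np.percentile(body,[1,99]).round(4),len(Q))
            o=c0+n*(al.min()+.045); o2=c0+n*(al.max()-.079); print('   origin from tail',o.round(4),'from button',o2.round(4))
        break
E
python3 - <<'E'
from fit import *
fit([dict(np.load('scene1.npz')),dict(np.load('side1.npz'))])
E
```

```text
off -0.0012 dz -0.0009 yaw 110.09 c0 [0.5399 0.2846] all [-0.051   0.0738] body [-0.0504  0.0409] 400
   origin from tail [0.5421 0.2786] from button [0.5374 0.2913]
off 0.0002 dz -0.0032 yaw 108.88 c0 [0.5411 0.2851] all [-0.0558  0.0715] body [-0.0529  0.0489] 134
   origin from tail [0.5448 0.2745] from button [0.5433 0.2788]
off -0.0004 dz -0.0016 yaw 109.37 c0 [0.5407 0.2849] all [-0.0533  0.0732] body [-0.0509  0.0415] 534
   origin from tail [0.5444 0.2743] from button [0.5383 0.2916]
```

Two views agree: length 125 mm ✓, yaw 109.4°, origin near (0.543, 0.278), height error under 2 mm.

```bash
python3 - <<'E'
from h import *
plan([([.543,.278,.2],19.4)])
E
```

```text
tcp [ 0.6044 -0.221   0.3674] t 4.5 open 0.0609 F [ 0.5 -0.9 -0.2]
d [  7.09 -49.83  16.57] r [  0.5  -0.  -94.2]
```

>>> carry_out([
  {"rx": 0,"ry": 0,"rz": -10.5,"dx": 0.7,"dy": -5,"dz": 0,"gripper": 0.5},
  {"rx": 0,"ry": 0,"rz": -21,"dx": 1.4,"dy": -10,"dz": 0,"gripper": 0.5},
  {"rx": 0,"ry": 0,"rz": -31.5,"dx": 2.1,"dy": -16,"dz": 2,"gripper": 0.5},
  {"rx": 0,"ry": 0,"rz": -42,"dx": 3,"dy": -22,"dz": 5,"gripper": 0.5},
  {"rx": 0,"ry": 0,"rz": -52.5,"dx": 4,"dy": -28,"dz": 8,"gripper": 0.5},
  {"rx": 0,"ry": 0,"rz": -63,"dx": 5,"dy": -34,"dz": 11,"gripper": 0.5},
  {"rx": 0,"ry": 0,"rz": -73.5,"dx": 6,"dy": -40,"dz": 14,"gripper": 0.5},
  {"rx": 0,"ry": 0,"rz": -84,"dx": 7,"dy": -45,"dz": 16.5,"gripper": 0.5},
])

```text
time: 5.5
eef_pos: [0.5537, 0.2185, 0.2035]
ee_rot: [0.646, 0.764, -0.0, -0.0]
force: [0.3, 0.8, 0.4]
opening: 0.0467
gripper_force: 0.0
```

```bash
python3 - <<'E'
from h import *
plan([([.543,.278,.15],19.4)])
E
```

```text
tcp [0.5537 0.2185 0.2035] t 5.5 open 0.0467 F [0.3 0.8 0.4]
d [ 6.05 -0.07  5.35] r [-0.  -0.  -9.8]
```

>>> carry_out([
  {"rx": 0,"ry": 0,"rz": -5,"dx": 3,"dy": 0,"dz": 2.5,"gripper": 0.5},
  {"rx": 0,"ry": 0,"rz": -9.8,"dx": 6,"dy": -0.1,"dz": 5.3,"gripper": 0.5},
  {"rx": 0,"ry": 0,"rz": -9.8,"dx": 6,"dy": -0.1,"dz": 5.3,"gripper": 0.5},
])

```text
time: 5.88
eef_pos: [0.5423, 0.2768, 0.1492]
ee_rot: [0.579, 0.815, -0.002, -0.001]
force: [0.4, -0.7, -0.7]
opening: 0.0469
gripper_force: 0.0
```

```bash
python3 - <<'E'
from h import *
c=camera('wrist'); T=np.array(c['cam_to_world']); cv2.imwrite('pics/w2.png',c['pixels'])
v,u=np.mgrid[0:420,0:560]; x=u-c['cx'];y=v-c['cy'];r=np.hypot(x,y)+1e-9;th=r/c['fx']
D=np.stack([np.sin(th)*x/r,np.sin(th)*y/r,np.cos(th)],-1)@T[:3,:3].T
def onplane(z): return T[:3,3]+D*((z-T[2,3])/D[...,2:])
hsv=cv2.cvtColor(c['pixels'],cv2.COLOR_BGR2HSV); H,S,V=[hsv[...,i].astype(int) for i in range(3)]
Q=onplane(.022)
m=(H>14)&(H<32)&(S>90)&(np.abs(Q[...,0]-.541)<.06)&(np.abs(Q[...,1]-.285)<.085)
k,l,st,ce=cv2.connectedComponentsWithStats(cv2.morphologyEx(m.astype(np.uint8),cv2.MORPH_CLOSE,np.ones((5,5))))
for i in range(1,k):
    if st[i,4]>80: q=Q[(l==i)]; print(ce[i].round(),st[i],'rect',cv2.minAreaRect((q[:,:2]*1000).astype(np.float32)))
plan([([.543,.278,.0235],19.4)])
E
```

```text
[280. 123.] [270 120  21   7 124] rect ((519.12646484375, 351.5174255371094), (17.56111717224121, 5.343265533447266), 19.193546295166016)
[279. 206.] [ 265  157   30  100 2762] rect ((543.636962890625, 278.5841064453125), (25.82375717163086, 93.23188018798828), 18.237627029418945)
tcp [0.5433 0.276  0.1509] t 5.925 open 0.0472 F [ 0.9 -0.5 -0.3]
d [ 0.21  0.06 12.74] r [-0.1  0.  -0.4]
```

View pics/w2.png

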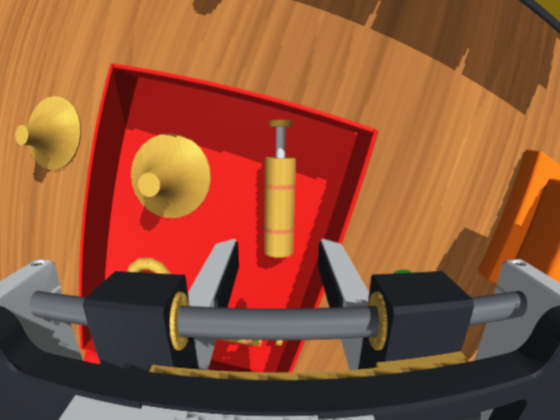

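The wrist view shows the long piston at (279,206), body 26 x 93 mm with its stem up to (280,123), centred between the fingers. Its centre (0.5436, 0.2786) matches the earlier fit. Next I descend.

>>> carry_out([
  {"rx": 0,"ry": 0,"rz": 0,"dx": 0.2,"dy": 0.1,"dz": 5,"gripper": 0.5},
  {"rx": 0,"ry": 0,"rz": 0,"dx": 0.2,"dy": 0.1,"dz": 9,"gripper": 0.5},
  {"rx": 0,"ry": 0,"rz": 0,"dx": 0.2,"dy": 0.1,"dz": 11.5,"gripper": 0.5},
  {"rx": 0,"ry": 0,"rz": 0,"dx": 0.2,"dy": 0.1,"dz": 12.7,"gripper": 0.5},
  {"rx": 0,"ry": 0,"rz": 0,"dx": 0.2,"dy": 0.1,"dz": 12.7,"gripper": 0.1},
  {"rx": 0,"ry": 0,"rz": 0,"dx": 0.2,"dy": 0.1,"dz": 12.7,"gripper": 0.1},
  {"rx": 0,"ry": 0,"rz": 0,"dx": 0.2,"dy": 0.1,"dz": 12.7,"gripper": 0.1},
  {"rx": 0,"ry": 0,"rz": 0,"dx": 0.2,"dy": 0.1,"dz": 12.7,"gripper": 0.1},
], force=25)

```text
time: 6.92
eef_pos: [0.545, 0.2781, 0.0261]
ee_rot: [0.581, 0.814, 0.001, 0.001]
force: [-0.1, -1.9, 7.7]
opening: 0.0271
gripper_force: 25.0
```

>>> carry_out([
  {"rx": 0,"ry": 0,"rz": 0,"dx": 0,"dy": 0,"dz": -2,"gripper": 0.1},
  {"rx": 0,"ry": 0,"rz": 0,"dx": 0,"dy": 0,"dz": -5,"gripper": 0.1},
  {"rx": 0,"ry": 0,"rz": 0,"dx": 0,"dy": 0,"dz": -10,"gripper": 0.1},
  {"rx": 0,"ry": 0,"rz": 0,"dx": 0,"dy": 0,"dz": -15,"gripper": 0.1},
  {"rx": 0,"ry": 0,"rz": 0,"dx": 0,"dy": 0,"dz": -15,"gripper": 0.1},
])

```text
time: 7.55
eef_pos: [0.5456, 0.2786, 0.1802]
ee_rot: [0.581, 0.814, 0.003, 0.002]
force: [0.0, 0.0, -2.0]
opening: 0.027
gripper_force: 25.0
```

```bash
python3 - <<'E'
from h import *
w=SEAT+.15*Y
plan([([w[0],w[1],.18],14.9),([SEAT[0],SEAT[1],.18],14.9)])
c=camera('wrist'); b=camera('side'); np.savez('side2.npz',**b)
cv2.imwrite('pics/w3.png',np.hstack([c['pixels'][100:400,130:430],cv2.resize(b['pixels'][60:210,170:320],(300,300))]))
E
```

```text
tcp [0.5456 0.2786 0.1802] t 7.55 open 0.027 F [ 0.  0. -2.]
d [-33.47 -24.44  -0.19] r [ 0.5 -0.1  4.1]
d [-48.43 -25.52  -0.21] r [ 0.5 -0.1  4.1]
```

View pics/w3.png

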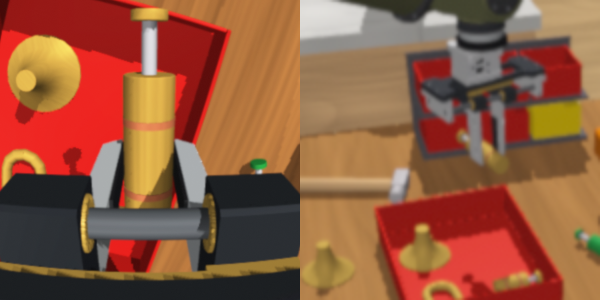

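Left panel (wrist): the piston is held across its body at (148,140), stem toward (148,15). Right panel (side): it hangs clear of the tub, and the short piston, slide and bell are still inside. Next I check its tilt in the grip.

```bash
cat > held.py <<'E'
from h import *
def wcloud(c):
    T=np.array(c['cam_to_world']); v,u=np.mgrid[0:420,0:560]; x=u-c['cx'];y=v-c['cy'];r=np.hypot(x,y)+1e-9;th=r/c['fx']
    d=c['depth']; return np.stack([np.tan(th)*x/r*d,np.tan(th)*y/r*d,d],-1)@T[:3,:3].T+T[:3,3]
def held(names=('wrist','side')):
    s=state(); M=R.from_quat(s['ee_rot']).as_matrix(); print(s['eef_pos'])
    for n in names:
        c=camera(n); P=wcloud(c) if n=='wrist' else cloud(c)
        hsv=cv2.cvtColor(c['pixels'],cv2.COLOR_BGR2HSV); H,S,V=[hsv[...,i].astype(int) for i in range(3)]
        L=(P-s['eef_pos'])@M   # tool frame
        m=(H>10)&(H<32)&(S>90)&(np.abs(L[...,0])<.11)&(np.abs(L[...,1])<.02)&(L[...,2]>-.03)&(L[...,2]<.06)&(c['depth']>0)
        q=L[m]; 
        if len(q)<20: print(n,'few',len(q)); continue
        print(n,len(q),'x ext',np.percentile(q[:,0],[.5,99.5]).round(4))
        for a in np.arange(-.1,.1,.015):
            w=q[(q[:,0]>=a)&(q[:,0]<a+.015)]
            if len(w)>4: print('  x %.3f y %.4f..%.4f zmin %.4f zmax %.4f n %d'%(w[:,0].mean(),*np.percentile(w[:,1],[5,95]),*np.percentile(w[:,2],[3,97]),len(w)))
E
python3 -c "
from held import *
held()"
```

```text
[0.54410107 0.27794237 0.17526748]
wrist 6744 x ext [-0.0266  0.0806]
  x -0.027 y -0.0119..0.0144 zmin -0.0041 zmax 0.0062 n 100
  x -0.017 y -0.0104..0.0132 zmin -0.0057 zmax 0.0046 n 918
  x -0.002 y -0.0112..0.0140 zmin -0.0057 zmax 0.0055 n 1296
  x 0.012 y -0.0103..0.0137 zmin -0.0056 zmax 0.0056 n 1351
  x 0.029 y -0.0099..0.0133 zmin -0.0058 zmax 0.0040 n 1217
  x 0.042 y -0.0099..0.0136 zmin -0.0056 zmax 0.0089 n 1405
  x 0.077 y -0.0064..0.0104 zmin -0.0016 zmax 0.0068 n 375
  x 0.081 y -0.0061..0.0099 zmin -0.0012 zmax 0.0046 n 82
side 153 x ext [-0.0455  0.0818]
  x -0.043 y -0.0095..0.0112 zmin -0.0003 zmax 0.0231 n 49
  x -0.034 y -0.0130..0.0070 zmin -0.0036 zmax 0.0171 n 31
  x -0.018 y -0.0128..0.0068 zmin -0.0032 zmax 0.0191 n 28
  x -0.002 y -0.0072..0.0157 zmin -0.0036 zmax 0.0044 n 17
  x 0.010 y 0.0025..0.0174 zmin -0.0026 zmax 0.0068 n 6
  x 0.041 y -0.0127..-0.0088 zmin 0.0037 zmax 0.0170 n 7
  x 0.077 y -0.0070..0.0048 zmin 0.0028 zmax 0.0171 n 12
```

The piston is level: its axis is 8.2 mm below the TCP and its origin is within 1.5 mm of the TCP along x. Next I carry it over.

>>> carry_out([
  {"rx": 0,"ry": 0,"rz": 1,"dx": -3,"dy": -2.2,"dz": 0,"gripper": 0.1},
  {"rx": 0,"ry": 0,"rz": 2,"dx": -7.5,"dy": -5.5,"dz": 0,"gripper": 0.1},
  {"rx": 0,"ry": 0,"rz": 3,"dx": -12,"dy": -9,"dz": 0,"gripper": 0.1},
  {"rx": 0,"ry": 0,"rz": 4.1,"dx": -16.5,"dy": -12.2,"dz": 0,"gripper": 0.1},
  {"rx": 0,"ry": 0,"rz": 4.1,"dx": -21,"dy": -15.4,"dz": 0,"gripper": 0.1},
  {"rx": 0,"ry": 0,"rz": 4.1,"dx": -25.5,"dy": -18.7,"dz": 0,"gripper": 0.1},
  {"rx": 0,"ry": 0,"rz": 4.1,"dx": -30,"dy": -22,"dz": 0,"gripper": 0.1},
  {"rx": 0,"ry": 0,"rz": 4.1,"dx": -33.5,"dy": -24.5,"dz": 0,"gripper": 0.1},
])

```text
time: 8.75
eef_pos: [0.4205, -0.1202, 0.1739]
ee_rot: [0.61, 0.793, -0.0, -0.001]
force: [1.0, -0.5, -1.5]
opening: 0.0272
gripper_force: 25.0
```

```bash
python3 - <<'E'
from h import *
p=SEAT-.001*Y
plan([([p[0],p[1],.18],14.9),([p[0],p[1],.10],14.9)])
E
```

```text
tcp [ 0.4205 -0.1202  0.1739] t 8.75 open 0.0272 F [ 1.  -0.5 -1.5]
d [-14.91   0.38  -0.62] r [-0.1 -0.1 -0. ]
d [-14.92   0.39   7.38] r [-0.1 -0.1 -0. ]
```

>>> carry_out([
  {"rx": 0,"ry": 0,"rz": 0,"dx": -4,"dy": 0.1,"dz": 0,"gripper": 0.1},
  {"rx": 0,"ry": 0,"rz": 0,"dx": -8,"dy": 0.2,"dz": 0,"gripper": 0.1},
  {"rx": 0,"ry": 0,"rz": 0,"dx": -12,"dy": 0.3,"dz": 0,"gripper": 0.1},
  {"rx": 0,"ry": 0,"rz": 0,"dx": -14.9,"dy": 0.4,"dz": 0,"gripper": 0.1},
  {"rx": 0,"ry": 0,"rz": 0,"dx": -14.9,"dy": 0.4,"dz": 3,"gripper": 0.1},
  {"rx": 0,"ry": 0,"rz": 0,"dx": -14.9,"dy": 0.4,"dz": 6,"gripper": 0.1},
  {"rx": 0,"ry": 0,"rz": 0,"dx": -14.9,"dy": 0.4,"dz": 6,"gripper": 0.1},
  {"rx": 0,"ry": 0,"rz": 0,"dx": -14.9,"dy": 0.4,"dz": 6,"gripper": 0.1},
])

```text
time: 9.75
eef_pos: [0.4643, -0.2616, 0.1155]
ee_rot: [0.609, 0.793, 0.0, 0.0]
force: [-0.0, 0.3, -1.9]
opening: 0.0274
gripper_force: 25.0
```

```bash
python3 - <<'E'
from held import *
p=SEAT-.001*Y
plan([([p[0],p[1],.08],14.9),([p[0],p[1],.064],14.9)])
c=camera('wrist'); cv2.imwrite('pics/w4.png',c['pixels'][0:420,80:480]); P=wcloud(c)
D=P-SEAT; a=D@X; b=D@Y
hsv=cv2.cvtColor(c['pixels'],cv2.COLOR_BGR2HSV); H,S,V=[hsv[...,i].astype(int) for i in range(3)]
m=(np.abs(P[...,2]-.058)<.006)&(np.abs(a)<.045)&(np.abs(b)<.06)&(S>40)
for z in(b>0,b<0):
    q=m&z
    if q.sum()>10: print('block',q.sum(),'X',np.percentile(a[q],[1,99]).round(4),'Y',np.percentile(b[q],[1,99]).round(4))
m=(H>10)&(H<32)&(S>90)&(np.abs(a)<.03)&(np.abs(b)<.12)&(P[...,2]>.075)&(P[...,2]<.12)
q=m&(b>.02); print('piston X',np.percentile(a[q],[1,50,99]).round(4),'Y',np.percentile(b[m],[1,99]).round(4),'z',np.percentile(P[...,2][q],[50,99]).round(4))
E
```

```text
tcp [ 0.4643 -0.2616  0.1155] t 9.75 open 0.0274 F [-0.   0.3 -1.9]
d [-0.12 -0.23  3.55] r [0. 0. 0.]
d [-0.12 -0.23  5.15] r [0. 0. 0.]
block 941 X [-0.0298  0.0305] Y [0.0222 0.0423]
piston X [-0.0094  0.0035  0.0173] Y [-0.0261  0.0808] z [0.1166 0.12  ]
```

View pics/w4.png

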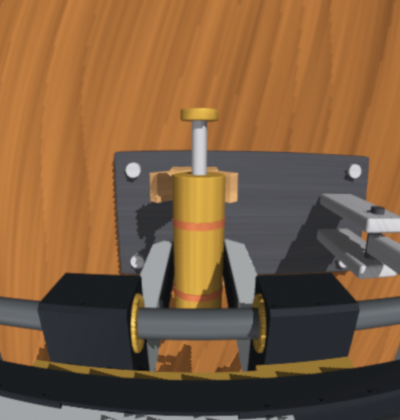

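The wrist view shows the piston at (200,245) in line with the V-block at (195,185), its edges at X ±30 mm and Y 22–42 mm in the seat frame ✓. The piston sits about 3 mm too far toward the hinge, so I shift it while lowering.

>>> carry_out([
  {"rx": 0,"ry": 0,"rz": 0,"dx": -0.1,"dy": -0.3,"dz": 1.5,"gripper": 0.1},
  {"rx": 0,"ry": 0,"rz": 0,"dx": -0.1,"dy": -0.3,"dz": 3,"gripper": 0.1},
  {"rx": 0,"ry": 0,"rz": 0,"dx": -0.1,"dy": -0.3,"dz": 4.2,"gripper": 0.1},
  {"rx": 0,"ry": 0,"rz": 0,"dx": -0.1,"dy": -0.3,"dz": 4.8,"gripper": 0.1},
  {"rx": 0,"ry": 0,"rz": 0,"dx": -0.1,"dy": -0.3,"dz": 4.8,"gripper": 0.1},
])

```text
time: 10.42
eef_pos: [0.4613, -0.2632, 0.0663]
ee_rot: [0.609, 0.793, -0.0, -0.0]
force: [-0.2, 0.5, -1.1]
opening: 0.0274
gripper_force: 25.0
```

```bash
python3 - <<'E'
from h import *
p=SEAT-.001*Y
plan([([p[0],p[1],.064],14.9)])
E
```

```text
tcp [ 0.4613 -0.2632  0.0663] t 10.425 open 0.0274 F [-0.2  0.5 -1.1]
d [-0.05  0.11  0.23] r [-0. -0.  0.]
```

>>> carry_out([
  {"rx": 0,"ry": 0,"rz": 0,"dx": 0,"dy": 0.05,"dz": 0.2,"gripper": 0.1},
  {"rx": 0,"ry": 0,"rz": 0,"dx": 0,"dy": 0.05,"dz": 0.3,"gripper": 0.1},
  {"rx": 0,"ry": 0,"rz": 0,"dx": 0,"dy": 0.05,"dz": 0.3,"gripper": 0.1},
])

```text
time: 10.8
eef_pos: [0.462, -0.2632, 0.064]
ee_rot: [0.609, 0.793, 0.0, 0.0]
force: [0.5, 0.0, -0.7]
opening: 0.0272
gripper_force: 25.0
```

>>> carry_out([
  {"rx": 0,"ry": 0,"rz": 0,"dx": 0,"dy": 0,"dz": 0.15,"gripper": 0.1},
  {"rx": 0,"ry": 0,"rz": 0,"dx": 0,"dy": 0,"dz": 0.15,"gripper": 0.32},
  {"rx": 0,"ry": 0,"rz": 0,"dx": 0,"dy": 0,"dz": 0.15,"gripper": 0.5},
  {"rx": 0,"ry": 0,"rz": 0,"dx": 0,"dy": 0,"dz": 0.15,"gripper": 0.5},
  {"rx": 0,"ry": 0,"rz": 0,"dx": 0,"dy": 0,"dz": 0.15,"gripper": 0.5},
])

```text
time: 11.42
eef_pos: [0.4619, -0.2631, 0.0622]
ee_rot: [0.609, 0.793, 0.0, -0.0]
force: [-0.6, -0.9, -0.3]
opening: 0.0467
gripper_force: 0.0
```

>>> carry_out([
  {"rx": 0,"ry": 0,"rz": 0,"dx": 0,"dy": 0,"dz": -2,"gripper": 0.5},
  {"rx": 0,"ry": 0,"rz": 0,"dx": 0,"dy": 0,"dz": -5,"gripper": 0.5},
  {"rx": 0,"ry": 0,"rz": 0,"dx": 0,"dy": 0,"dz": -10,"gripper": 0.6},
  {"rx": 0,"ry": 0,"rz": 0,"dx": 0,"dy": 0,"dz": -10,"gripper": 0.6},
])

```text
time: 11.92
eef_pos: [0.4632, -0.2639, 0.1657]
ee_rot: [0.609, 0.793, 0.0, 0.003]
force: [0.2, -0.6, -0.5]
opening: 0.0562
gripper_force: 0.0
```

```bash
python3 - <<'E'
from held import *
for n in('wrist','scene','side'):
    c=camera(n); P=wcloud(c) if n=='wrist' else cloud(c)
    if n=='wrist': cv2.imwrite('pics/w5.png',c['pixels'][0:420,80:480])
    D=P-SEAT; a=D@X; b=D@Y
    hsv=cv2.cvtColor(c['pixels'],cv2.COLOR_BGR2HSV); H,S,V=[hsv[...,i].astype(int) for i in range(3)]
    m=(H>10)&(H<32)&(S>115)&(np.abs(a)<.02)&(np.abs(b)<.1)&(P[...,2]>.058)&(P[...,2]<.09)
    if m.sum()<15: print(n,'few');continue
    print(n,m.sum(),'X',np.percentile(a[m],[1,50,99]).round(4),'Y',np.percentile(b[m],[1,99]).round(4),'top z',np.percentile(P[...,2][m],98).round(4),'slope',np.polyfit(b[m],a[m],1).round(4))
plan([(ball(1.62)+[0,0,.09],-75.1),(ball(1.62)+[0,0,-.002],-75.1)])
E
```

```text
wrist 3218 X [-0.012   0.0009  0.0137] Y [-0.0419  0.0792] top z 0.0693 slope [-0.0005  0.0008]
scene 316 X [-0.0085  0.0051  0.0141] Y [-0.0409  0.0804] top z 0.07 slope [-0.0045  0.0045]
side 356 X [-0.0133 -0.0031  0.0115] Y [-0.0433  0.0782] top z 0.0685 slope [-0.0086 -0.0023]
tcp [ 0.4615 -0.2629  0.1612] t 12.075 open 0.0562 F [-1.1 -0.2  0.4]
d [  0.05  13.54 -21.37] r [-0.1 -0.  90. ]
d [  0.04  13.55 -12.17] r [-0.1 -0.  90. ]
```

View pics/w5.png

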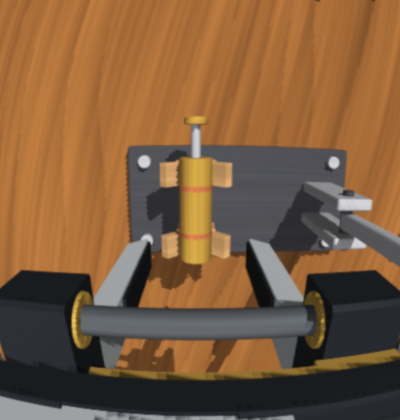

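The wrist view shows the piston lying in both V-blocks at (196,210), its top at 69 mm and centred within about 1 mm, with its axis along the groove to within 0.01 rad. The keeper hinge is at (345,205). Step 2 is met, so I return to the ball.

>>> carry_out([
  {"rx": 0,"ry": 0,"rz": 0,"dx": 0,"dy": 0,"dz": -6,"gripper": 0.6},
  {"rx": 0,"ry": 0,"rz": 10,"dx": 0,"dy": 0,"dz": -12,"gripper": 0.6},
  {"rx": 0,"ry": 0,"rz": 20,"dx": 0,"dy": 0,"dz": -18,"gripper": 0.6},
  {"rx": 0,"ry": 0,"rz": 30,"dx": 0,"dy": 2,"dz": -22,"gripper": 0.6},
  {"rx": 0,"ry": 0,"rz": 40,"dx": 0,"dy": 4,"dz": -23,"gripper": 0.6},
  {"rx": 0,"ry": 0,"rz": 50,"dx": 0,"dy": 6,"dz": -23,"gripper": 0.6},
  {"rx": 0,"ry": 0,"rz": 60,"dx": 0,"dy": 8,"dz": -23,"gripper": 0.6},
  {"rx": 0,"ry": 0,"rz": 70,"dx": 0,"dy": 10,"dz": -23,"gripper": 0.6},
])

```text
time: 13.08
eef_pos: [0.5594, -0.2373, 0.3903]
ee_rot: [0.955, 0.297, -0.001, -0.001]
force: [-1.0, 1.2, -0.2]
opening: 0.0563
gripper_force: 0.0
```

>>> carry_out([
  {"rx": 0,"ry": 0,"rz": 10,"dx": 1,"dy": 0.4,"dz": 0,"gripper": 0.6},
  {"rx": 0,"ry": 0,"rz": 20,"dx": 2,"dy": 0.8,"dz": 0,"gripper": 0.6},
  {"rx": 0,"ry": 0,"rz": 20,"dx": 2,"dy": 0.8,"dz": 0,"gripper": 0.6},
])

```text
time: 13.45
eef_pos: [0.58, -0.2324, 0.3902]
ee_rot: [0.991, 0.131, -0.001, -0.001]
force: [-0.3, -0.6, 0.1]
opening: 0.0563
gripper_force: 0.0
```

```bash
python3 - <<'E'
from held import *
plan([(ball(1.62)+[0,0,-.002],-75.1)])
c=camera('wrist'); cv2.imwrite('pics/w6.png',c['pixels']); P=wcloud(c)
for n,cc in(('wrist',c),('side',camera('side')),('scene',camera('scene'))):
    P=wcloud(cc) if n=='wrist' else cloud(cc)
    m=(cc['pixels'].max(2)<60)&(P[...,2]>.25)&(P[...,2]<.305)&(np.linalg.norm(P[...,:2]-ball(1.62)[:2],axis=2)<.04)
    if m.sum()>20:
        q=P[m].mean(0); v=q-np.array(cc['cam_to_world'])[:3,3]; b=q+v/np.linalg.norm(v)*.010; d=b-HINGE
        print(n,m.sum(),b.round(4),'keeper',np.arctan2(d[2],-d@X).round(3),'lat',(d@Y).round(4),np.linalg.norm(d).round(4))
E
```

```text
tcp [ 0.58   -0.2324  0.3902] t 13.45 open 0.0563 F [-0.3 -0.6  0.1]
d [ 1.35 -0.11 10.74] r [-0.1  0.1  0.1]
wrist 959 [ 0.5949 -0.2274  0.2847] keeper 1.632 lat -0.0003 0.2001
side 123 [ 0.5941 -0.2277  0.2835] keeper 1.628 lat -0.0004 0.1988
scene 247 [ 0.5931 -0.2264  0.285 ] keeper 1.624 lat 0.0011 0.2003
```

>>> carry_out([
  {"rx": 0,"ry": 0,"rz": 0,"dx": 1.5,"dy": -0.1,"dz": 1,"gripper": 0.6},
  {"rx": 0,"ry": 0,"rz": 0,"dx": 1.5,"dy": -0.1,"dz": 6,"gripper": 0.6},
  {"rx": 0,"ry": 0,"rz": 0,"dx": 1.5,"dy": -0.1,"dz": 10.8,"gripper": 0.6},
  {"rx": 0,"ry": 0,"rz": 0,"dx": 1.5,"dy": -0.1,"dz": 10.8,"gripper": 0.2},
  {"rx": 0,"ry": 0,"rz": 0,"dx": 1.5,"dy": -0.1,"dz": 10.8,"gripper": 0.2},
  {"rx": 0,"ry": 0,"rz": 0,"dx": 1.5,"dy": -0.1,"dz": 10.8,"gripper": 0.2},
  {"rx": 0,"ry": 0,"rz": 0,"dx": 1.5,"dy": -0.1,"dz": 10.8,"gripper": 0.2},
], force=15)

```text
time: 14.48
eef_pos: [0.5942, -0.2264, 0.2866]
ee_rot: [0.991, 0.13, 0.001, -0.001]
force: [-3.7, 10.1, 5.1]
opening: 0.0288
gripper_force: 15.0
```

```bash
python3 - <<'E'
from h import *
b=ball(1.628)
for a in (1.628,1.5,1.36,1.22,1.08,.94,.8,.66,.52,.38,.26,.16,.08,.03,0): d=ball(a)-b; print(a,'dx %.2f dz %.2f'%(d@X*100,-d[2]*100))
plan([(b+[0,0,-.002],-75.1)])
E
```

```text
1.628 dx 0.00 dz -0.00
1.5 dx -2.56 dz 0.02
1.36 dx -5.33 dz 0.41
1.22 dx -8.02 dz 1.19
1.08 dx -10.57 dz 2.33
0.94 dx -12.94 dz 3.82
0.8 dx -15.08 dz 5.62
0.66 dx -16.94 dz 7.70
0.52 dx -18.50 dz 10.03
0.38 dx -19.72 dz 12.55
0.26 dx -20.47 dz 14.83
0.16 dx -20.89 dz 16.78
0.08 dx -21.08 dz 18.37
0.03 dx -21.13 dz 19.37
0 dx -21.14 dz 19.97
tcp [ 0.5942 -0.2264  0.2866] t 14.475 open 0.0288 F [-3.7 10.1  5.1]
d [-0.04  0.09  0.39] r [-0.  -0.1  0.1]
```

>>> carry_out([
  {"rx": 0,"ry": 0,"rz": 0,"dx": -2.6,"dy": -0.1,"dz": 0,"gripper": 0.2},
  {"rx": 0,"ry": 0,"rz": 0,"dx": -5.3,"dy": -0.1,"dz": 0.4,"gripper": 0.2},
  {"rx": 0,"ry": 0,"rz": 0,"dx": -8,"dy": -0.1,"dz": 1.2,"gripper": 0.2},
  {"rx": 0,"ry": 0,"rz": 0,"dx": -10.6,"dy": -0.1,"dz": 2.3,"gripper": 0.2},
  {"rx": 0,"ry": 0,"rz": 0,"dx": -12.9,"dy": -0.1,"dz": 3.8,"gripper": 0.2},
  {"rx": 0,"ry": 0,"rz": 0,"dx": -15.1,"dy": -0.1,"dz": 5.6,"gripper": 0.2},
  {"rx": 0,"ry": 0,"rz": 0,"dx": -16.9,"dy": -0.1,"dz": 7.7,"gripper": 0.2},
  {"rx": 0,"ry": 0,"rz": 0,"dx": -16.9,"dy": -0.1,"dz": 7.7,"gripper": 0.2},
])

```text
time: 15.48
eef_pos: [0.429, -0.27, 0.2074]
ee_rot: [0.992, 0.129, -0.001, -0.001]
force: [-5.3, 6.9, 0.6]
opening: 0.0289
gripper_force: 15.0
```

```bash
python3 - <<'E'
from h import *
plan([(ball(a)+[0,0,-.002],-75.1) for a in (.66,.5,.36,.24,.14,.07,.03,0)])
E
```

```text
tcp [ 0.429  -0.27    0.2074] t 15.475 open 0.0289 F [-5.3  6.9  0.6]
d [0.11 0.12 0.18] r [-0.1  0.1 -0. ]
d [-1.64  0.12  2.85] r [-0.1  0.1 -0. ]
d [-2.8   0.13  5.4 ] r [-0.1  0.1 -0. ]
d [-3.51  0.13  7.69] r [-0.1  0.1 -0. ]
d [-3.89  0.14  9.65] r [-0.1  0.1 -0. ]
d [-4.03  0.14 11.04] r [-0.1  0.1 -0. ]
d [-4.07  0.14 11.84] r [-0.1  0.1 -0. ]
d [-4.08  0.14 12.44] r [-0.1  0.1 -0. ]
```

>>> carry_out([
  {"rx": 0,"ry": 0,"rz": 0,"dx": -1.7,"dy": 0,"dz": 2.7,"gripper": 0.2},
  {"rx": 0,"ry": 0,"rz": 0,"dx": -2.9,"dy": 0,"dz": 5.2,"gripper": 0.2},
  {"rx": 0,"ry": 0,"rz": 0,"dx": -3.6,"dy": 0,"dz": 7.5,"gripper": 0.2},
  {"rx": 0,"ry": 0,"rz": 0,"dx": -4,"dy": 0,"dz": 9.5,"gripper": 0.2},
  {"rx": 0,"ry": 0,"rz": 0,"dx": -4.1,"dy": 0,"dz": 10.9,"gripper": 0.2},
  {"rx": 0,"ry": 0,"rz": 0,"dx": -4.1,"dy": 0,"dz": 11.7,"gripper": 0.2},
  {"rx": 0,"ry": 0,"rz": 0,"dx": -4.1,"dy": 0,"dz": 12.1,"gripper": 0.2},
  {"rx": 0,"ry": 0,"rz": 0,"dx": -4.1,"dy": 0,"dz": 12.1,"gripper": 0.2},
])

```text
time: 16.48
eef_pos: [0.3902, -0.2803, 0.0865]
ee_rot: [0.992, 0.13, -0.001, -0.001]
force: [-6.4, 7.7, -1.4]
opening: 0.029
gripper_force: 15.0
```

>>> carry_out([
  {"rx": 0,"ry": 0,"rz": 0,"dx": 0,"dy": 0,"dz": 0.2,"gripper": 0.2},
  {"rx": 0,"ry": 0,"rz": 0,"dx": 0,"dy": 0,"dz": 0.4,"gripper": 0.2},
  {"rx": 0,"ry": 0,"rz": 0,"dx": 0,"dy": 0,"dz": 0.4,"gripper": 0.2},
])

```text
time: 16.85
eef_pos: [0.3903, -0.2802, 0.0827]
ee_rot: [0.992, 0.13, -0.001, -0.001]
force: [-5.7, 7.0, -1.2]
opening: 0.029
gripper_force: 15.0
```

>>> carry_out([
  {"rx": 0,"ry": 0,"rz": 0,"dx": 0,"dy": 0,"dz": 0.2,"gripper": 0.2},
  {"rx": 0,"ry": 0,"rz": 0,"dx": 0,"dy": 0,"dz": 0.4,"gripper": 0.2},
  {"rx": 0,"ry": 0,"rz": 0,"dx": 0,"dy": 0,"dz": 0.4,"gripper": 0.2},
])

```text
time: 17.23
eef_pos: [0.3912, -0.2802, 0.08]
ee_rot: [0.992, 0.13, 0.0, -0.001]
force: [-5.2, 13.7, 13.6]
opening: 0.0291
gripper_force: 15.0
```

Upward force rose to 13.6 N, so the keeper is at its stop. I release and withdraw.

>>> carry_out([
  {"rx": 0,"ry": 0,"rz": 0,"dx": 0,"dy": 0,"dz": -0.1,"gripper": 0.6},
  {"rx": 0,"ry": 0,"rz": 0,"dx": 0,"dy": 0,"dz": -0.1,"gripper": 0.6},
  {"rx": 0,"ry": 0,"rz": 0,"dx": 0,"dy": 0,"dz": -0.1,"gripper": 0.6},
  {"rx": 0,"ry": 0,"rz": 0,"dx": 0,"dy": 0,"dz": -3,"gripper": 0.6},
  {"rx": 0,"ry": 0,"rz": 0,"dx": 0,"dy": 0,"dz": -9,"gripper": 0.6},
  {"rx": 0,"ry": 0,"rz": 0,"dx": 0,"dy": 0,"dz": -15,"gripper": 0.6},
  {"rx": 0,"ry": 0,"rz": 0,"dx": 0,"dy": 0,"dz": -15,"gripper": 0.6},
  {"rx": 0,"ry": 0,"rz": 0,"dx": 0,"dy": 0,"dz": -15,"gripper": 0.6},
])

```text
time: 18.23
eef_pos: [0.3903, -0.2807, 0.2275]
ee_rot: [0.992, 0.13, -0.0, -0.0]
force: [1.0, -0.1, -1.0]
opening: 0.0564
gripper_force: 0.0
```

```bash
python3 - <<'E'
from held import *
plan([])
for n in('wrist','side','scene'):
    c=camera(n); P=wcloud(c) if n=='wrist' else cloud(c); D=P-SEAT; a=D@X; b=D@Y
    if n=='wrist': cv2.imwrite('pics/w7.png',c['pixels'])
    m=(c['pixels'].max(2)<60)&(P[...,2]>.07)&(P[...,2]<.13)&(np.linalg.norm(P[...,:2]-ball(0)[:2],axis=2)<.03)
    if m.sum()>20:
        q=P[m].mean(0); v=q-np.array(c['cam_to_world'])[:3,3]; e=q+v/np.linalg.norm(v)*.010; d=e-HINGE
        print(n,m.sum(),e.round(4),'keeper',np.arctan2(d[2],-d@X).round(3),np.linalg.norm(d).round(4))
    hsv=cv2.cvtColor(c['pixels'],cv2.COLOR_BGR2HSV); H,S,V=[hsv[...,i].astype(int) for i in range(3)]
    m=(H>10)&(H<32)&(S>115)&(np.abs(a)<.02)&(np.abs(b)<.1)&(P[...,2]>.058)&(P[...,2]<.09)
    if m.sum()>15: print('  piston',m.sum(),'X',np.percentile(a[m],[1,50,99]).round(4),'Y',np.percentile(b[m],[1,99]).round(4),'top z',np.percentile(P[...,2][m],98).round(4))
E
```

```text
tcp [ 0.3903 -0.2807  0.2275] t 18.225 open 0.0564 F [ 1.  -0.1 -1. ]
wrist 621 [ 0.3895 -0.2814  0.0859] keeper 0.005 0.2001
  piston 1870 X [-0.0128  0.0004  0.0136] Y [-0.0424  0.079 ] top z 0.0694
side 103 [ 0.3898 -0.2822  0.0842] keeper -0.004 0.2001
  piston 241 X [-0.0128 -0.0034  0.0115] Y [-0.044   0.0789] top z 0.0693
scene 98 [ 0.3865 -0.2811  0.0873] keeper 0.011 0.203
  piston 322 X [-0.0083  0.0055  0.0137] Y [-0.0409  0.0798] top z 0.071
```

View pics/w7.png

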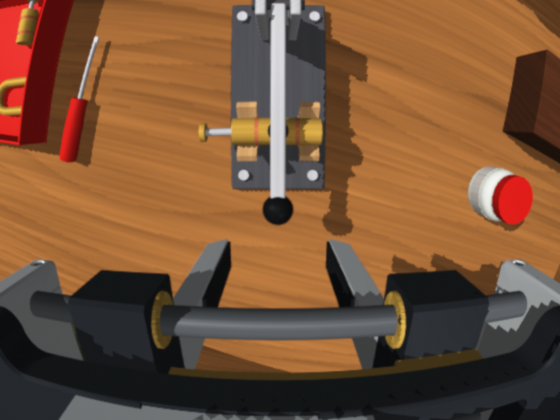

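The wrist view shows the piston at (277,131) in both V-blocks with the keeper bar straight over it, the ball at (278,210), measured within 0.011 rad of fully down. The gripper is clear, so I hand in.

```bash
python3 -c "
from cell import *
print(close_job())"
```

```text
the job is handed in; nothing more can be done
None
```

I handed the job in after about 18 s of robot time: the long piston lies released and centred in both V-blocks, the keeper is down over it to within about 0.01 rad, and nothing else looked disturbed; `close_job()` returned no verdict, and when swung back the keeper reached about 1.63 rad, past the required 1.5 but short of its 1.7 stop.

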